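Load spacer bushes into their tube magazines

TASK

Load the three aluminium spacer bushes into the two clear gravity magazines, sorted by diameter: both thick bushes end to end in the wide tube with the blue mouth, and the thin one in the narrow tube with the orange mouth. Each must drop all the way down its tube; leave the other things on the table where they are.

Things in the scene. Friction and masses are not known exactly. Their poses are not given: they have to be found in the camera images.
- bush_wide_a_center (a point): Plain solid aluminium (light, silvery-white) spacer bush, a cylinder 32 mm in diameter and 40 mm long with a dark hole mark (12 mm) on top, standing upright and loose on the table; about 80 g. Point at its centre, half-way up; z along its axis. Either end may go down.
- bush_wide_b_center (a point): The second thick bush, like the first. Plain solid aluminium (light, silvery-white) spacer bush, a cylinder 32 mm in diameter and 40 mm long with a dark hole mark (12 mm) on top, standing upright and loose on the table; about 80 g. Point at its centre, half-way up; z along its axis. Either end may go down.
- bush_narrow_center (a point): Plain solid aluminium (light, silvery-white) spacer bush, a cylinder 22 mm in diameter and 40 mm long with a dark hole mark (8 mm) on top, standing upright and loose on the table; about 40 g. Point at its centre, half-way up; z along its axis. Either end may go down.
- mag_wide_mouth (a point): Upright wide gravity magazine fixed to the table: clear tube with a flared blue mouth and collars on an 82 mm square aluminium base. Bore 36 mm in diameter, straight from its floor, 10 mm over the table, up to 100 mm, then a funnel widening to about 60 mm inner diameter at the rim, 114 mm over the table. Point on the bore axis at rim height; z up.
- mag_wide_floor (a point): Point on the wide magazine's bore axis at the floor of the bore, 10 mm over the table; z up.
- mag_narrow_mouth (a point): Upright narrow gravity magazine fixed to the table: clear tube with a flared orange mouth and collars on an 82 mm square aluminium base. Bore 26 mm in diameter, straight from its floor, 10 mm over the table, up to 100 mm, then a funnel widening to about 50 mm inner diameter at the rim, 114 mm over the table. Point on the bore axis at rim height; z up.
- mag_narrow_floor (a point): Point on the narrow magazine's bore axis at the floor of the bore, 10 mm over the table; z up.
- objective_case_center (a point): Bystander: round black case with a white screw lid, 46 mm across, 52 mm tall, loose on the table. Point at its centre, half-way up.
- timer_center (a point): Bystander: small white timer with one red and two grey buttons, 52 x 66 mm, 20 mm tall, loose on the table. Point at its centre, half-way up.
- chuck_puck_center (a point): Bystander: round turned white puck, 54 mm across, 17 mm tall, loose on the table. Point at its centre, half-way up.
- bush_wide_a: The body of the bush described at its centre point: origin at the centre of its underside, z along its axis.
- bush_wide_b: The body of the bush described at its centre point: origin at the centre of its underside, z along its axis.
- bush_narrow: The body of the bush described at its centre point: origin at the centre of its underside, z along its axis.
Not all that is in view belongs to the job. Leave any green or red look-alike of the bush_wide_b alone. What is shaped like the bush_narrow but yellow is not meant.

How it is judged:
At the end, for the whole second after the job is handed in: Both 32 mm bushes are end to end in the wide (blue) magazine, the 22 mm one in the narrow (orange) one, at rest: centres within 7 mm of the tube's axis; the lowest in each tube 12 to 28 mm over the floor of the bore (20 when seated), the upper thick one under 66 mm (60 when seated) (horizontal distance between each of bush_wide_a_center, bush_wide_b_center and mag_wide_floor below 0.007 m and z of bush_wide_a_center in the frame of mag_wide_floor between 0.012 and 0.066 m and z of bush_wide_b_center in the frame of mag_wide_floor between 0.012 and 0.066 m and horizontal distance between bush_narrow_center and mag_narrow_floor below 0.007 m and z of bush_narrow_center in the frame of mag_narrow_floor between 0.012 and 0.028 m and z of any of bush_wide_a_center, bush_wide_b_center in the frame of mag_wide_floor below 0.028 m and linear speed of each of bush_wide_a, bush_wide_b, bush_narrow below 0.02 m/s); the robot touches nothing.
It fails at once if the black case with the white lid is shifted by more than 30 mm (distance of objective_case_center from where it was at the start of the episode above 0.03 m).
It fails at once if the timer is shifted by more than 30 mm (distance of timer_center from where it was at the start of the episode above 0.03 m).
It fails at once if the turned puck is shifted by more than 30 mm (distance of chuck_puck_center from where it was at the start of the episode above 0.03 m).
It also fails if it takes over 72 s, if anything falls off the work surface, if the arm or the gripper's body presses on something with over 40 N, if the wrist force passes 120 N, or if a joint passes its speed limit or range.

ROBOT

A 7-joint arm with a two-finger parallel gripper is mounted at the origin on a cart in front of the work surface, level with it; the furniture and walls round the work are solid. World frame = base frame: x ahead of the robot, y to its left, z up, the work surface at z = 0. Lengths are in m, angles in rad, forces in N, time in s.
With the tool pointing down it reaches from about 0.35 to 0.9 m from the base axis. Payload 8.1 kg.
Tool frame: the origin (TCP) lies between the finger pads; the fingertips stand 17 mm ahead of it and the grasp point (between the pads) lies 2 mm behind it; z points along the fingers, y is the line along which they close (so a half turn about z gives the same grasp; the last joint's range is limited). The gripper opens to 92 mm and grips with 3 to 60 N. Pads are 19 mm wide; open, the fingers measure 130 mm over their backs; the gripper's body (75 mm by 190 mm) begins 47 mm behind the grasp point.
Start: joints at [1.134, 0.434, 0.025, 1.573, -0.012, 1.134, -0.075], TCP at [0.205, -0.591, 0.244] pointing down, gripper open.
Joint ranges: [-2.62, 2.62], [-0.44, 2.09], [-1.27, 1.32], [0.08, 2.57], [-1.32, 4.46], [0.12, 2], [-2.74, 2.74]. Speed limits (rad/s): [2.22, 2.22, 3.01, 3.01, 3.14, 3.14, 3.14].

INTERFACE

Orientations are given as a rotation vector (axis times angle).
In Python, from cell import observe, get_image, calibration, sign_off, look_for, regions_of, landmark_of gives the robot as it stands.
- The arm moves only by the tool jog_arm, never from a script. Its argument "plan" is a list of rows, each an object with "offset": the shift along the tool's x, y, z normalised to -1 to 1, where 1 is 0.15 m, a list of three; "twist": the turn, a rotation vector about the tool's x, y, z normalised to -1 to 1, where 1 is 2 pi rad, a list of three; "fingers": the gripper command: -1 is shut, 1 is fully open, values between are in proportion. In form: [{"offset": [x, y, z], "twist": [ax, ay, az], "fingers": fingers}, ...]. A call has 1 to 20 rows; each row is the pose to reach, as a shift and turn from the pose commanded when the call began, along the tool's axes at that moment, turning the shorter way round; what a row does not reach only later rows make up. A row lasts 1/8 s, in which the tool goes at most 62.5 mm and 10.7 degrees, less where a joint would pass 70% of its speed; a pose out of reach is approached as far as the arm can. A call with a number of a shift or a turn outside -1 to 1 is refused whole. A call with a gripper value outside its range is refused whole. The fingers move at their own pace and stop on an object; "newtons" is the grip in N (left out, the last holds). Time passes only in rows, so rows that repeat a pose let the fingers close. It gives the time, the measured TCP pose, the force, the opening and the grip force at its end, in the units of the state.
- observe(): the state, without advancing time (a new reading comes with each control period).
- get_image(name): name is "scene" or "top"; returns the picture (384x512x3 uint8, red, green, blue); there is no depth.
- calibration(name): a dict with "fov_y" (degrees; the focal length in pixels is half the picture's height over the tangent of half this angle, whatever the lens; pixels are square), "cx", "cy" (the principal point, pixels), "k1" (the pictures are not rectified: a ray, as slopes to the right and down, at radius r is drawn at 1 + k1 r^2 times it, then the intrinsics apply), "position" and "attitude" of the camera in the world. Camera axes: x right, y down, z forward; pixel columns grow to the right and rows downward; lengths in m; the calibration is good to about 2 mm. A picture is of the moment at which its call begins. calibration takes no time and is no camera call.
- sign_off(): hands the job in; it is judged then, once.
Trained networks look in the newest picture that a camera, given by its name, has taken for a name from the list of things; names that differ only in an ending like _2 or _b are one class to them, and where a whole thing is asked for, a point or a joint stands for the part that bears it (a point fixed in the world has none). Each returns a list of dicts, best first, with "conf" (0 to 1); they miss things now and then, are a little off and sometimes report something else, mostly with a low value. They report only what shows in the picture. A call takes as long as a camera call. They do not tell look-alikes from the thing itself.
- look_for(thing, camera): "box" ([left, top, width, height] as shares, 0 to 1, of the picture: columns of its width, rows of its height, round what is visible of it).
- regions_of(thing, camera): "region" (384x512 bool, what is visible of it) and "box" ([left, top, width, height] as shares, 0 to 1, of the picture: columns of its width, rows of its height, round what is visible of it).
- landmark_of(thing, camera): "at" ([row, column] as shares, 0 to 1, of the picture: columns of its width, rows of its height: a listed point, or the origin of a listed thing).
The state is a dict: "clock": time; "joints": joint angles; "dq": joint speeds; "joint_efforts": joint torques, N m; "position": TCP position; "ee_rot": TCP orientation; "force": force on the tool from outside, world axes, zero at the start; "ft_torque": the same for the moment, N m; "width": opening from 0.0 (shut) to 1.0 (fully open); "gripper_force": force on a finger pad.
Only numpy, scipy, OpenCV 4.12 (cv2) and the standard library are available. Lean on these libraries where they do the work, as an engineer would, in place of code of your own. Each camera call takes 0.05 s, during which the arm holds its last target. There are 200 camera calls.

## Working session

There is one attempt and no reset: what is moved stays moved. The work goes in short steps, Python scripts to look and compute and a tool call to move; the robot and the scene stay as the last step left them, time stands still between calls to the robot, and variables do not carry over. Pictures are saved under pics/ and viewed, at most 10 in all, crops included, and the job is handed in when it is done.

Besides the shell and the picture viewer there is one more tool, called after ">>>" in YAML: its name, and indented under it one key for each argument. jog_arm: Moves the arm, as the interface text tells. Scaled input: -1 to 1 covers 0.15 m each way for a shift and 2 pi rad each way for a turn. Its arguments: {"type":"object","properties":{"plan":{"type":"array","items":{"type":"object","properties":{"offset":{"type":"array","items":{"type":"number","minimum":-1,"maximum":1}},"twist":{"type":"array","items":{"type":"number","minimum":-1,"maximum":1}},"fingers":{"type":"number"}}}},"newtons":{"type":"number"}},"required":["plan"]}

```bash
mkdir -p pics; cat > h.py <<'E'
import numpy as np, cv2
from scipy.spatial.transform import Rotation as R
from cell import *
def rot(a):
    a=np.array(a,float)
    return a if a.shape==(3,3) else (R.from_rotvec(a).as_matrix() if a.size==3 else R.from_quat(a).as_matrix())
def ray(name,row,col):
    c=calibration(name); f=192/np.tan(np.radians(c['fov_y'])/2)
    d=np.array([(col-c['cx'])/f,(row-c['cy'])/f]); s=d.copy()
    for _ in range(30): s=d/(1+c['k1']*(s@s))
    return np.array(c['position']), rot(c['attitude'])@np.array([s[0],s[1],1])
def at_z(name,row,col,z):
    p,d=ray(name,row,col); return p+d*(z-p[2])/d[2]
E
python3 - <<'E'
from h import *
for n in('scene','top'):
    print(n,calibration(n)); cv2.imwrite(f'pics/{n}0.png',get_image(n)[:,:,::-1])
zs=dict(bush_wide_a_center=.02,bush_narrow_center=.02,mag_wide_mouth=.114,mag_narrow_mouth=.114,objective_case_center=.026,timer_center=.01,chuck_puck_center=.0085)
for t,z in zs.items():
  for n in('top','scene'):
    for d in landmark_of(t,n):
        r,c=d['at'][0]*384,d['at'][1]*512
        print(t,n,round(d['conf'],2),round(r,1),round(c,1),at_z(n,r,c,z)[:2].round(4))
print(observe())
E
```

```text
scene {'fov_y': 51.859381987247595, 'cx': 255.1374143111976, 'cy': 192.7745989495695, 'k1': -0.1264397418077926, 'position': array([-0.2018036 , -0.47378706,  0.50257778]), 'attitude': array([-1.80615746,  1.01979241, -0.63165473])}
top {'fov_y': 49.52085381497623, 'cx': 255.18976815419163, 'cy': 183.73698378864873, 'k1': 0.017296877742559027, 'position': array([ 0.34633847, -0.02831858,  1.11994832]), 'attitude': array([-2.11102485,  2.1346283 , -0.14561955])}
bush_wide_a_center top 0.46 169.0 303.4 [ 0.5676 -0.1285]
bush_wide_a_center scene 0.56 223.5 299.5 [ 0.5662 -0.1257]
bush_narrow_center top 0.58 234.7 283.6 [ 0.3928 -0.0719]
bush_narrow_center top 0.56 210.7 275.2 [ 0.4561 -0.0509]
bush_narrow_center top 0.52 189.3 275.3 [ 0.5134 -0.0522]
bush_narrow_center scene 0.68 224.3 260.5 [ 0.5146 -0.0455]
bush_narrow_center scene 0.62 276.3 340.1 [ 0.4174 -0.2867]
bush_narrow_center scene 0.52 240.8 253.0 [ 0.4417 -0.069 ]
bush_narrow_center scene 0.48 249.0 240.6 [ 0.3995 -0.0631]
mag_wide_mouth top 0.68 176.5 134.1 [0.5358 0.2985]
mag_wide_mouth top 0.3 211.1 279.9 [ 0.4457 -0.060
[... 665 characters left out ...]
 0.074 ]
{'clock': 0.8, 'joints': array([ 1.1344036 ,  0.43445113,  0.02498958,  1.57320391, -0.01159132,
        1.1339999 , -0.07511208]), 'dq': array([ 0.00048262,  0.00158798,  0.00029559, -0.0001785 ,  0.00170079,
        0.00285331,  0.00078626]), 'joint_efforts': array([ 1.16205876e-03, -6.67606759e+01,  9.84435417e-01, -3.14797890e+01,
       -6.05899631e-02,  3.24753835e-02,  6.09835467e-06]), 'position': array([ 0.2047497 , -0.59052286,  0.24377059]), 'ee_rot': array([3.09787985e+00, 5.21745848e-01, 9.59137435e-06]), 'force': array([-0.88468796, -0.23740481,  0.71223543]), 'ft_torque': array([-0.00930817, -0.03727307, -0.0391274 ]), 'gripper_force': 0.0, 'width': 1.000700302813217}
```

```bash
python3 - <<'E'
import cv2
a=cv2.imread('pics/top0.png')[100:270,100:400]; cv2.imwrite('pics/top0c.png',cv2.resize(a,None,fx=2.6,fy=2.6,interpolation=2))
a=cv2.imread('pics/scene0.png')[140:310,120:400]; cv2.imwrite('pics/scene0c.png',cv2.resize(a,None,fx=2.8,fy=2.8,interpolation=2))
E
```

```text
(no output)
```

View pics/top0c.png

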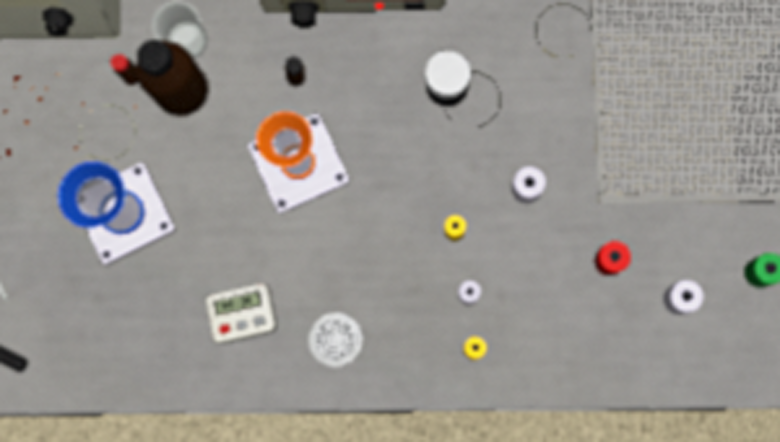

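View pics/scene0c.png

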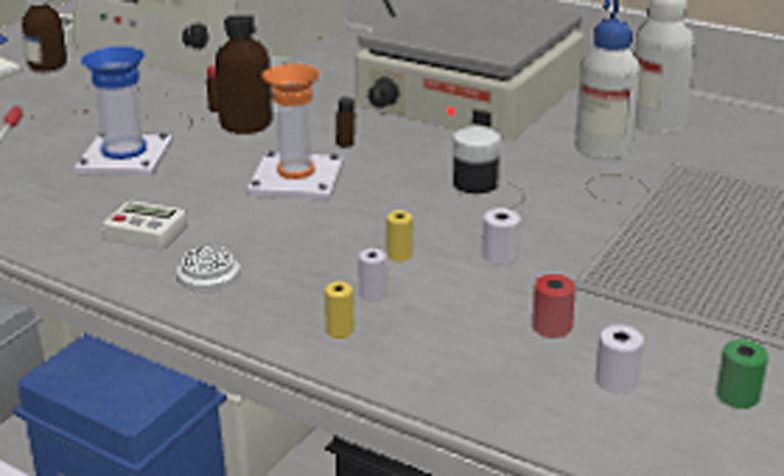

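The thick silver bushes are at about top px (col 303, row 170) and (364, 214), and the thin silver one is at (281, 212). The look-alikes are yellow at (275, 187) and (283, 234), red at (336, 199) and green at (395, 203). The mouths are blue at (135, 175) and orange at (209, 153). The tall brown bottle stands between and behind the magazines. Next I'll measure more precisely from colour.

```bash
python3 - <<'E'
from h import *
im=cv2.imread('pics/top0.png'); hsv=cv2.cvtColor(im,cv2.COLOR_BGR2HSV)
def hole(c,r,n='top',img=im,w=5):
    g=255-cv2.cvtColor(img,cv2.COLOR_BGR2GRAY)[r-w:r+w+1,c-w:c+w+1].astype(float)
    m=np.clip(g-np.percentile(g,65),0,None); yy,xx=np.mgrid[r-w:r+w+1,c-w:c+w+1]
    return (yy*m).sum()/m.sum(),(xx*m).sum()/m.sum()
for n,c,r,w in(('wa',303,170,4),('wb',364,214,4),('thin',281,212,3),('y1',275,187,3),('y2',283,234,3),('red',336,199,4)):
    a=hole(c,r,w=w); print(n,np.round(a,1),at_z('top',*a,.04)[:2].round(4))
for n,h0,h1,c0 in(('blue',105,125,(135,175)),('orange',5,18,(209,153))):
    m=cv2.inRange(hsv,(h0,120,80),(h1,255,255)); 
    yy,xx=np.mgrid[:384,:512]; m[np.hypot(xx-c0[0],yy-c0[1])>16]=0
    k=max(cv2.findContours(m,cv2.RETR_EXTERNAL,2)[0],key=cv2.contourArea); e=cv2.minEnclosingCircle(k); 
    (x,y),ax,_=cv2.fitEllipse(cv2.convexHull(k)); print(n,e,x,y,ax,at_z('top',y,x,.114)[:2].round(4))
print('bottle base',at_z('scene',186,207.5,0), 'cap',[at_z('top',121,159,z)[:2].round(3) for z in(.14,.17,.2)])
b=cv2.resize(im[150:230,250:410],None,fx=5,fy=5,interpolation=2); cv2.imwrite('pics/close.png',b)
E
```

```text
wa [169.9 303. ] [ 0.5612 -0.1257]
wb [213.5 363.8] [ 0.4444 -0.2785]
thin [212.1 280.8] [ 0.4503 -0.0651]
y1 [187.7 274.9] [ 0.5147 -0.0508]
y2 [234.1 282.7] [ 0.3936 -0.0689]
red [199.  335.4] [ 0.4829 -0.2073]
blue ((135.2568817138672, 175.00917053222656), 13.295333862304688) 134.79159545898438 174.7910919189453 (25.176584243774414, 26.08607292175293) [0.5401 0.2969]
orange ((210.0, 155.5), 13.200478553771973) 210.1205291748047 154.8799591064453 (20.805599212646484, 26.749143600463867) [0.5878 0.1103]
bottle base [0.663422  0.2334232 0.       ] cap [array([0.669, 0.234]), array([0.659, 0.226]), array([0.649, 0.218])]
```

View pics/close.png

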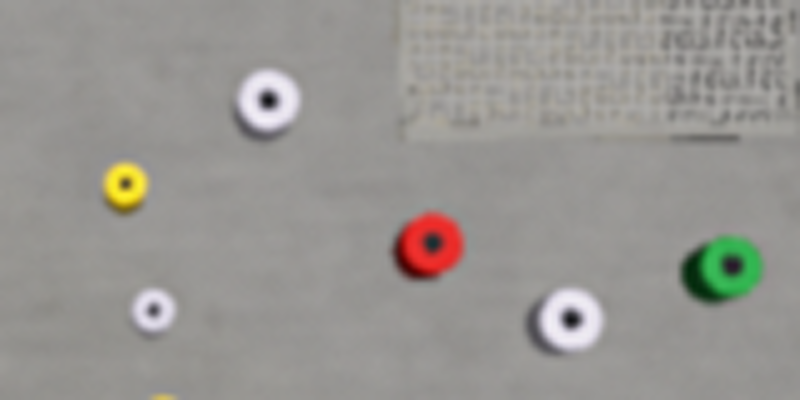

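>>> jog_arm:
  plan:
    - {"offset": [0.73, -0.48, 0.28], "twist": [0, 0, 0], "fingers": 0.3}
    - {"offset": [0.73, -0.48, 0.28], "twist": [0, 0, 0], "fingers": 0.3}
    - {"offset": [0.73, -0.48, 0.28], "twist": [0, 0, 0], "fingers": 0.3}
    - {"offset": [0.73, -0.48, 0.28], "twist": [0, 0, 0], "fingers": 0.3}
  newtons: 15

```text
clock: 1.3
position: [0.2851, -0.4862, 0.2018]
ee_rot: [3.097, 0.525, -0.0]
force: [-0.4, -1.5, 0.1]
width: 0.661
gripper_force: 0.0
```

>>> jog_arm:
  plan:
    - {"offset": [0.73, -0.48, 0.28], "twist": [0, 0, 0], "fingers": 0.3}
    - {"offset": [0.73, -0.48, 0.28], "twist": [0, 0, 0], "fingers": 0.3}
    - {"offset": [0.73, -0.48, 0.28], "twist": [0, 0, 0], "fingers": 0.3}
    - {"offset": [0.73, -0.48, 0.28], "twist": [0, 0, 0], "fingers": 0.3}

```text
clock: 1.8
position: [0.3643, -0.384, 0.16]
ee_rot: [3.097, 0.521, -0.0]
force: [-0.4, -0.4, -0.0]
width: 0.65
gripper_force: 0.0
```

>>> jog_arm:
  plan:
    - {"offset": [0.73, -0.48, 0.28], "twist": [0, 0, 0], "fingers": 0.3}
    - {"offset": [0.73, -0.48, 0.28], "twist": [0, 0, 0], "fingers": 0.3}
    - {"offset": [0.73, -0.48, 0.28], "twist": [0, 0, 0], "fingers": 0.3}
    - {"offset": [0.73, -0.48, 0.28], "twist": [0, 0, 0], "fingers": 0.3}
    - {"offset": [0.73, -0.48, 0.28], "twist": [0, 0, 0], "fingers": 0.3}

```text
clock: 2.42
position: [0.4432, -0.2818, 0.1183]
ee_rot: [3.097, 0.516, -0.0]
force: [-0.0, 0.7, 0.8]
width: 0.649
gripper_force: 0.0
```

```bash
cat >> h.py <<'E'
A=.3337
def go(x,y,z):
    s=observe(); d=np.array([x,y,z])-s['position']; M=rot(s['ee_rot'])
    print('clk',s['clock'],'pos',s['position'].round(4),'rv',s['ee_rot'].round(3),'w',round(s['width'],3),'gf',s['gripper_force'],'F',s['force'].round(1),'J',s['joints'].round(2)); print('offset',(M.T@d/.15).round(3))
E
python3 - <<'E'
from h import *
go(.4444,-.2785,.03)
im=cv2.imread('pics/top0.png'); hsv=cv2.cvtColor(im,cv2.COLOR_BGR2HSV)
from scipy.optimize import least_squares
for n,h0,h1,c0,r0 in(('blue',105,125,(135,175),13),('orange',5,18,(209,153),11)):
    m=cv2.inRange(hsv,(h0,120,60),(h1,255,255)); yy,xx=np.mgrid[:384,:512]; m[np.hypot(xx-c0[0],yy-c0[1])>16]=0
    k=max(cv2.findContours(m,cv2.RETR_EXTERNAL,1)[0],key=cv2.contourArea)[:,0].astype(float)
    f=least_squares(lambda p:np.hypot(k[:,0]-p[0],k[:,1]-p[1])-p[2],[*c0,r0],loss='cauchy',f_scale=.4).x
    print(n,f.round(2),at_z('top',f[1],f[0],.114)[:2].round(4))
E
```

```text
clk 2.425 pos [ 0.4432 -0.2818  0.1183] rv [ 3.097  0.516 -0.   ] w 0.649 gf 0.0 F [-0.   0.7  0.8] J [ 0.53  0.42 -0.09  1.96  0.05  0.77 -0.83]
offset [ 0.015 -0.019  0.589]
blue [134.7  174.28  12.21] [0.5414 0.2972]
orange [208.97 152.99  10.19] [0.5927 0.1132]
```

>>> jog_arm:
  plan:
    - {"offset": [0.015, -0.02, 0.3], "twist": [0, 0, 0], "fingers": 0.3}
    - {"offset": [0.015, -0.02, 0.5], "twist": [0, 0, 0], "fingers": 0.3}
    - {"offset": [0.015, -0.02, 0.59], "twist": [0, 0, 0], "fingers": 0.3}
    - {"offset": [0.015, -0.02, 0.59], "twist": [0, 0, 0], "fingers": 0.3}
    - {"offset": [0.015, -0.02, 0.59], "twist": [0, 0, 0], "fingers": -1}
    - {"offset": [0.015, -0.02, 0.59], "twist": [0, 0, 0], "fingers": -1}
    - {"offset": [0.015, -0.02, 0.59], "twist": [0, 0, 0], "fingers": -1}
    - {"offset": [0.015, -0.02, 0.59], "twist": [0, 0, 0], "fingers": -1}
    - {"offset": [0.015, -0.02, 0.59], "twist": [0, 0, 0], "fingers": -1}

```text
clock: 3.55
position: [0.4459, -0.2755, 0.0298]
ee_rot: [3.097, 0.522, 0.001]
force: [-1.3, -0.1, 6.8]
width: 0.347
gripper_force: 15.0
```

>>> jog_arm:
  plan:
    - {"offset": [0, 0, -0.3], "twist": [0, 0, 0], "fingers": -1}
    - {"offset": [0, 0, -0.6], "twist": [0, 0, 0], "fingers": -1}
    - {"offset": [0, 0, -0.95], "twist": [0, 0, 0], "fingers": -1}
    - {"offset": [0, 0, -0.95], "twist": [0, 0, 0], "fingers": -1}

```text
clock: 4.05
position: [0.4477, -0.2763, 0.1756]
ee_rot: [3.094, 0.521, 0.009]
force: [-0.3, -0.5, -0.3]
width: 0.34
gripper_force: 15.0
```

```bash
python3 - <<'E'
from h import *
go(.541,.297,.19)
E
```

```text
clk 4.05 pos [ 0.4477 -0.2763  0.1756] rv [3.094 0.521 0.009] w 0.34 gf 14.999790340662003 F [-0.3 -0.5 -0.3] J [ 0.53  0.35 -0.1   1.9   0.04  0.89 -0.83]
offset [ 1.84  -3.407 -0.105]
```

>>> jog_arm:
  plan:
    - {"offset": [0.46, -0.85, -0.05], "twist": [0, 0, 0], "fingers": -1}
    - {"offset": [0.46, -0.85, -0.05], "twist": [0, 0, 0], "fingers": -1}
    - {"offset": [0.46, -0.85, -0.05], "twist": [0, 0, 0], "fingers": -1}
    - {"offset": [0.46, -0.85, -0.05], "twist": [0, 0, 0], "fingers": -1}

```text
clock: 4.55
position: [0.4687, -0.1303, 0.1785]
ee_rot: [-3.096, -0.528, 0.002]
force: [1.1, -0.7, -0.6]
width: 0.348
gripper_force: 15.0
```

>>> jog_arm:
  plan:
    - {"offset": [0.46, -0.85, -0.05], "twist": [0, 0, 0], "fingers": -1}
    - {"offset": [0.46, -0.85, -0.05], "twist": [0, 0, 0], "fingers": -1}
    - {"offset": [0.46, -0.85, -0.05], "twist": [0, 0, 0], "fingers": -1}
    - {"offset": [0.46, -0.85, -0.05], "twist": [0, 0, 0], "fingers": -1}

```text
clock: 5.05
position: [0.4924, 0.011, 0.1861]
ee_rot: [-3.098, -0.524, 0.001]
force: [0.0, -1.4, -0.4]
width: 0.344
gripper_force: 15.0
```

>>> jog_arm:
  plan:
    - {"offset": [0.46, -0.85, 0], "twist": [0, 0, 0], "fingers": -1}
    - {"offset": [0.46, -0.85, 0], "twist": [0, 0, 0], "fingers": -1}
    - {"offset": [0.46, -0.85, 0], "twist": [0, 0, 0], "fingers": -1}
    - {"offset": [0.46, -0.85, 0], "twist": [0, 0, 0], "fingers": -1}

```text
clock: 5.55
position: [0.516, 0.1528, 0.186]
ee_rot: [3.097, 0.521, -0.002]
force: [0.5, -0.2, -1.8]
width: 0.349
gripper_force: 15.0
```

>>> jog_arm:
  plan:
    - {"offset": [0.46, -0.85, 0], "twist": [0, 0, 0], "fingers": -1}
    - {"offset": [0.46, -0.85, 0], "twist": [0, 0, 0], "fingers": -1}
    - {"offset": [0.46, -0.85, 0], "twist": [0, 0, 0], "fingers": -1}
    - {"offset": [0.46, -0.85, 0], "twist": [0, 0, 0], "fingers": -1}
    - {"offset": [0.46, -0.85, 0], "twist": [0, 0, 0], "fingers": -1}

```text
clock: 6.18
position: [0.54, 0.2932, 0.1863]
ee_rot: [3.096, 0.516, -0.001]
force: [0.1, -0.7, -0.6]
width: 0.344
gripper_force: 15.0
```

```bash
python3 - <<'E'
from h import *
go(.541,.297,.14)
a=get_image('top')[110:230,80:240,::-1]; b=get_image('scene')[100:220,100:260,::-1]
cv2.imwrite('pics/mag1.png',cv2.resize(np.hstack([a,b]),None,fx=2.5,fy=2.5,interpolation=2))
E
```

```text
clk 6.175 pos [0.54   0.2932 0.1863] rv [ 3.096e+00  5.160e-01 -1.000e-03] w 0.344 gf 14.999656677246094 F [ 0.1 -0.7 -0.6] J [-0.4   0.49 -0.27  1.65  0.15  1.02 -1.96]
offset [ 0.015 -0.022  0.309]
```

View pics/mag1.png

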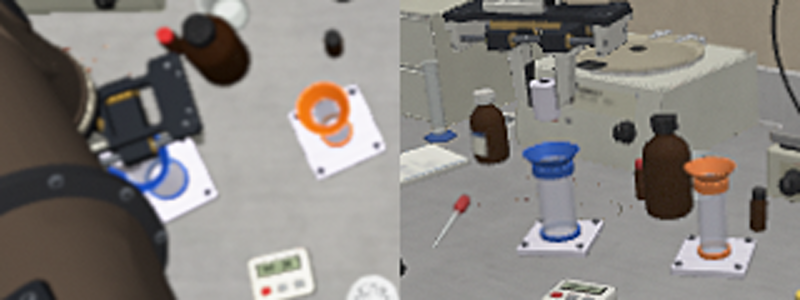

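The picture shows the bush held over the blue mouth, lined up along the tube's lean. It is at about (544, 100), with the rim at (552, 152). I'll lower and release.

>>> jog_arm:
  plan:
    - {"offset": [0.015, -0.02, 0.2], "twist": [0, 0, 0], "fingers": -1}
    - {"offset": [0.015, -0.02, 0.33], "twist": [0, 0, 0], "fingers": -1}
    - {"offset": [0.015, -0.02, 0.33], "twist": [0, 0, 0], "fingers": -1}
    - {"offset": [0.015, -0.02, 0.33], "twist": [0, 0, 0], "fingers": -1}
    - {"offset": [0.015, -0.02, 0.33], "twist": [0, 0, 0], "fingers": 0.3}
    - {"offset": [0.015, -0.02, 0.33], "twist": [0, 0, 0], "fingers": 0.3}
    - {"offset": [0.015, -0.02, 0.33], "twist": [0, 0, 0], "fingers": 0.3}
    - {"offset": [0.015, -0.02, 0.33], "twist": [0, 0, 0], "fingers": 0.3}

```text
clock: 7.28
position: [0.5404, 0.3006, 0.1374]
ee_rot: [-3.098, -0.522, -0.0]
force: [-0.2, -0.1, 0.0]
width: 0.646
gripper_force: 0.0
```

>>> jog_arm:
  plan:
    - {"offset": [0, 0, -0.2], "twist": [0, 0, 0], "fingers": 0.3}
    - {"offset": [0, 0, -0.33], "twist": [0, 0, 0], "fingers": 0.3}
    - {"offset": [0, 0, -0.33], "twist": [0, 0, 0], "fingers": 0.3}

```text
clock: 7.65
position: [0.5412, 0.3012, 0.1882]
ee_rot: [-3.097, -0.522, -0.004]
force: [0.2, -0.6, 0.6]
width: 0.65
gripper_force: 0.0
```

```bash
python3 - <<'E'
from h import *
go(.5612,-.1257,.12)
b=get_image('scene')[130:220,120:240,::-1]
cv2.imwrite('pics/mag2.png',cv2.resize(b,None,fx=4,fy=4,interpolation=2))
E
```

```text
clk 7.65 pos [0.5412 0.3012 0.1882] rv [-3.097 -0.522 -0.004] w 0.65 gf 0.0 F [ 0.2 -0.6  0.6] J [-0.41  0.49 -0.27  1.64  0.15  1.03 -1.96]
offset [-0.807  2.733  0.45 ]
```

View pics/mag2.png

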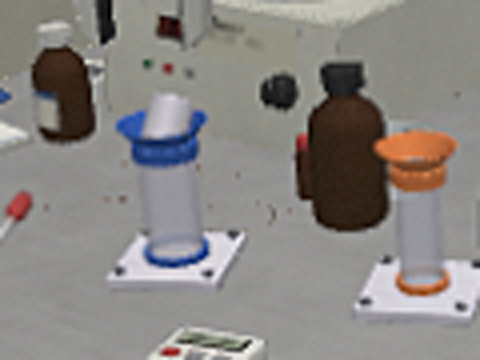

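The bush is jammed tilted in the blue funnel. Its top leans right at scene px (163, 156), so the release was a few mm too far in +y. I'll refine the tube axes from both cameras and then regrip.

```bash
python3 - <<'E'
from h import *
from scipy.optimize import least_squares
def proj(n,P):
    c=calibration(n); f=192/np.tan(np.radians(c['fov_y'])/2)
    q=(P-np.array(c['position']))@rot(c['attitude']); s=q[:,:2]/q[:,2:]
    return s*(1+c['k1']*(s**2).sum(1,keepdims=True))*f+[c['cx'],c['cy']]
hs={n:cv2.cvtColor(cv2.imread(f'pics/{n}0.png'),cv2.COLOR_BGR2HSV) for n in('top','scene')}
th=np.linspace(0,2*np.pi,120)
from scipy.ndimage import gaussian_filter as gf
for n,h0,h1,ct,cs,ri in(('blue',100,130,(135,174.5),(160,162),.030),('orange',3,20,(209,153),(224,169),.025)):
    D={}
    for cam,c in(('top',ct),('scene',cs)):
        m=cv2.inRange(hs[cam],(h0,90,50),(h1,255,255)); yy,xx=np.mgrid[:384,:512]; m[np.hypot(xx-c[0],yy-c[1])>(16 if cam=='top' else 19)]=0
        k=max(cv2.findContours(m,0,1)[0],key=cv2.contourArea)[:,0].astype(float); D[cam]=k
    def res(p,cams):
        o=[]
        for cam in cams:
            P=np.c_[p[0]+p[2]*np.cos(th),p[1]+p[2]*np.sin(th),np.full(120,.114)]
            q=proj(cam,P)
            k=D[cam]
            if cam=='scene': k=k[k[:,1]<=np.median(q[:,1])+1]  # upper half of rim only
            d=np.sqrt(((q[:,None]-k[None])**2).sum(2)).min(1) # rim points to contour
            if cam=='scene': d=d[q[:,1]<q[:,1].mean()]
            o+=list(np.pad(d,(0,120-len(d))))
        return np.array(o)
    x0=at_z('top',ct[1],ct[0],.114)
    for cams in(['top'],['scene'],['top','scene']):
        f=least_squares(res,[x0[0],x0[1],ri+.003],args=(cams,),loss='soft_l1',f_scale=.5,diff_step=1e-3)
        print(n,cams,f.x.round(4),round(f.cost,1))
# pose noise
ps=[]
for _ in range(4): get_image('top'); ps.append(observe()['position'])
print(np.mean(ps,0).round(4),np.std(ps,0).round(4))
E
```

```text
blue ['top'] [0.5411 0.2972 0.0316] 10.8
blue ['scene'] [0.538  0.2975 0.0289] 4.8
blue ['top', 'scene'] [0.5407 0.2974 0.0312] 23.3
orange ['top'] [0.5923 0.1135 0.0267] 35.6
orange ['scene'] [0.5891 0.1141 0.0277] 4.4
orange ['top', 'scene'] [0.5921 0.1137 0.0266] 42.9
[0.54   0.3002 0.1858] [0.0001 0.0001 0.0002]
```

>>> jog_arm:
  plan:
    - {"offset": [-0.01, 0.025, 0.2], "twist": [0, 0, 0], "fingers": 0.3}
    - {"offset": [-0.01, 0.025, 0.3], "twist": [0, 0, 0], "fingers": 0.3}
    - {"offset": [-0.01, 0.025, 0.34], "twist": [0, 0, 0], "fingers": 0.3}
    - {"offset": [-0.01, 0.025, 0.34], "twist": [0, 0, 0], "fingers": -0.1}
    - {"offset": [-0.01, 0.025, 0.34], "twist": [0, 0, 0], "fingers": -0.2}
    - {"offset": [-0.01, 0.025, 0.34], "twist": [0, 0, 0], "fingers": -1}
    - {"offset": [-0.01, 0.025, 0.34], "twist": [0, 0, 0], "fingers": -1}
    - {"offset": [-0.01, 0.025, 0.34], "twist": [0, 0, 0], "fingers": -1}
    - {"offset": [-0.01, 0.025, 0.32], "twist": [0, 0, 0], "fingers": -1}
    - {"offset": [-0.005, 0.02, 0.3], "twist": [0, 0, 0], "fingers": -1}
    - {"offset": [-0.005, 0.02, 0.3], "twist": [0, 0, 0], "fingers": -1}
  newtons: 10

```text
clock: 9.28
position: [0.5407, 0.2979, 0.1419]
ee_rot: [-3.097, -0.522, -0.001]
force: [0.6, -0.9, -0.4]
width: 0.323
gripper_force: 9.8
```

```bash
python3 - <<'E'
from h import *
b=get_image('scene')[120:210,120:240,::-1]
go(.54,.297,.14)
cv2.imwrite('pics/mag3.png',cv2.resize(b,None,fx=4,fy=4,interpolation=2))
E
```

```text
clk 9.325 pos [0.5407 0.2979 0.1418] rv [-3.098e+00 -5.220e-01 -1.000e-03] w 0.32 gf 9.774579405784607 F [ 0.5 -0.1 -0.3] J [-0.41  0.54 -0.26  1.69  0.17  0.93 -1.97]
offset [-0.006  0.004  0.012]
```

View pics/mag3.png

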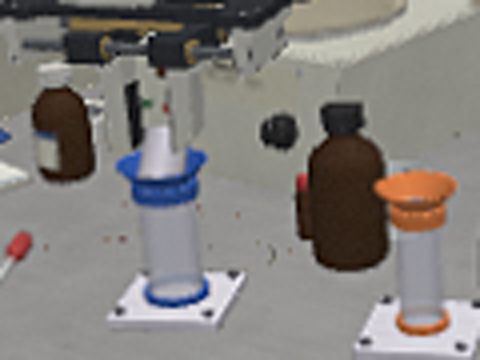

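The bush is still leaning away from the robot along tool +x, because the pads closed across the other direction. I'll let go, yaw 90° and square it up along that axis.

>>> jog_arm:
  plan:
    - {"offset": [0, 0, 0], "twist": [0, 0, 0], "fingers": 0.3}
    - {"offset": [0, 0, 0], "twist": [0, 0, 0], "fingers": 0.3}
    - {"offset": [0, 0, 0], "twist": [0, 0, 0], "fingers": 0.3}
    - {"offset": [0, 0, -0.2], "twist": [0, 0, 0], "fingers": 0.3}
    - {"offset": [0, 0, -0.4], "twist": [0, 0, 0], "fingers": 1}
    - {"offset": [0, 0, -0.4], "twist": [0, 0, -0.03], "fingers": 1}
    - {"offset": [0, 0, -0.4], "twist": [0, 0, -0.06], "fingers": 1}
    - {"offset": [0, 0, -0.4], "twist": [0, 0, -0.06], "fingers": 1}

```text
clock: 10.32
position: [0.5406, 0.2974, 0.2017]
ee_rot: [-2.946, -1.091, 0.0]
force: [0.2, 0.1, -0.7]
width: 0.988
gripper_force: 0.0
```

```bash
python3 - <<'E'
from h import *
b=get_image('scene')[130:220,120:240,::-1]
go(.5405,.297,.137)
cv2.imwrite('pics/mag4.png',cv2.resize(b,None,fx=4,fy=4,interpolation=2))
E
```

```text
clk 10.375 pos [0.5406 0.2974 0.2016] rv [-2.947 -1.087  0.   ] w 0.995 gf 0.0 F [-1.2 -0.4 -0.3] J [-0.34  0.49 -0.36  1.62  0.19  1.07 -1.62]
offset [-0.002  0.001  0.431]
```

View pics/mag4.png

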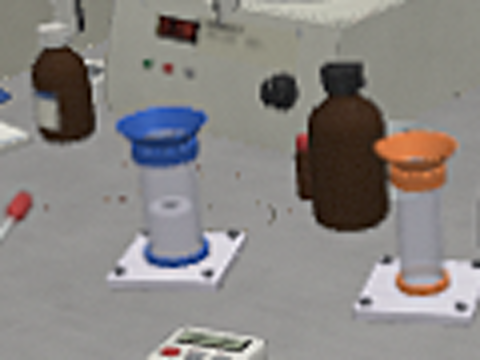

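The first thick bush is now seated at the bottom of the blue tube. Next is the second thick bush, which I'll grip higher up so it can be inserted before release.

>>> jog_arm:
  plan:
    - {"offset": [-0.6, 0.77, 0], "twist": [0, 0, 0.06], "fingers": 0.3}
    - {"offset": [-0.6, 0.77, 0], "twist": [0, 0, 0.06], "fingers": 0.3}
    - {"offset": [-0.6, 0.77, 0], "twist": [0, 0, 0.06], "fingers": 0.3}
    - {"offset": [-0.6, 0.77, 0], "twist": [0, 0, 0.06], "fingers": 0.3}

```text
clock: 10.88
position: [0.5481, 0.1498, 0.2018]
ee_rot: [3.099, 0.515, 0.0]
force: [-0.9, 0.4, 0.3]
width: 0.657
gripper_force: 0.0
```

>>> jog_arm:
  plan:
    - {"offset": [-0.26, 0.89, 0], "twist": [0, 0, 0], "fingers": 0.3}
    - {"offset": [-0.26, 0.89, 0], "twist": [0, 0, 0], "fingers": 0.3}
    - {"offset": [-0.26, 0.89, 0], "twist": [0, 0, 0], "fingers": 0.3}
    - {"offset": [-0.26, 0.89, 0], "twist": [0, 0, 0], "fingers": 0.3}

```text
clock: 11.38
position: [0.555, 0.0135, 0.2017]
ee_rot: [-3.097, -0.521, -0.0]
force: [-0.3, 1.1, 0.7]
width: 0.647
gripper_force: 0.0
```

>>> jog_arm:
  plan:
    - {"offset": [-0.26, 0.89, 0.5], "twist": [0, 0, 0], "fingers": 0.3}
    - {"offset": [-0.26, 0.89, 0.5], "twist": [0, 0, 0], "fingers": 0.3}
    - {"offset": [-0.26, 0.89, 0.5], "twist": [0, 0, 0], "fingers": 0.3}
    - {"offset": [-0.26, 0.89, 0.5], "twist": [0, 0, 0], "fingers": 0.3}
    - {"offset": [-0.26, 0.89, 0.5], "twist": [0, 0, 0], "fingers": 0.3}
    - {"offset": [-0.26, 0.89, 0.5], "twist": [0, 0, 0], "fingers": 0.3}

```text
clock: 12.12
position: [0.5625, -0.1238, 0.1274]
ee_rot: [-3.096, -0.527, -0.002]
force: [-0.1, 0.6, -0.5]
width: 0.645
gripper_force: 0.0
```

```bash
python3 - <<'E'
from h import *
get_image('scene');go(.5612,-.1257,.039)
E
```

```text
clk 12.175 pos [ 0.5623 -0.1244  0.1274] rv [-3.097e+00 -5.260e-01 -2.000e-03] w 0.649 gf 0.0 F [0.3 0.9 0.3] J [ 0.26  0.49 -0.18  1.82  0.11  0.85 -1.21]
offset [-0.011  0.006  0.589]
```

>>> jog_arm:
  plan:
    - {"offset": [-0.01, 0.005, 0.3], "twist": [0, 0, 0], "fingers": 0.3}
    - {"offset": [-0.01, 0.005, 0.5], "twist": [0, 0, 0], "fingers": 0.3}
    - {"offset": [-0.01, 0.005, 0.59], "twist": [0, 0, 0], "fingers": 0.3}
    - {"offset": [-0.01, 0.005, 0.59], "twist": [0, 0, 0], "fingers": 0.3}
    - {"offset": [-0.01, 0.005, 0.59], "twist": [0, 0, 0], "fingers": 0.3}
    - {"offset": [-0.01, 0.005, 0.59], "twist": [0, 0, 0], "fingers": -1}
    - {"offset": [-0.01, 0.005, 0.59], "twist": [0, 0, 0], "fingers": -1}
    - {"offset": [-0.01, 0.005, 0.59], "twist": [0, 0, 0], "fingers": -1}
    - {"offset": [-0.01, 0.005, 0.59], "twist": [0, 0, 0], "fingers": -1}
    - {"offset": [-0.01, 0.005, 0.59], "twist": [0, 0, 0], "fingers": -1}
  newtons: 15

```text
clock: 13.42
position: [0.5605, -0.1278, 0.0385]
ee_rot: [3.098, 0.522, 0.0]
force: [-0.2, 0.4, 4.5]
width: 0.342
gripper_force: 15.0
```

```bash
python3 - <<'E'
from h import *
get_image('scene');go(.5405,.297,.2)
E
```

```text
clk 13.475 pos [ 0.5605 -0.1278  0.0385] rv [3.098 0.522 0.   ] w 0.343 gf 15.00041350722313 F [-0.4  0.2  4. ] J [ 0.24  0.61 -0.16  1.88  0.15  0.66 -1.24]
offset [ 0.802 -2.719 -1.077]
```

>>> jog_arm:
  plan:
    - {"offset": [0, 0, -0.3], "twist": [0, 0, 0], "fingers": -1}
    - {"offset": [0, 0, -0.6], "twist": [0, 0, 0], "fingers": -1}
    - {"offset": [0, 0, -0.98], "twist": [0, 0, 0], "fingers": -1}
    - {"offset": [0, 0, -0.98], "twist": [0, 0, 0], "fingers": -1}

```text
clock: 13.98
position: [0.563, -0.1281, 0.1895]
ee_rot: [3.095, 0.521, 0.012]
force: [0.3, -0.0, -1.2]
width: 0.344
gripper_force: 15.0
```

>>> jog_arm:
  plan:
    - {"offset": [0.27, -0.9, -0.1], "twist": [0, 0, 0], "fingers": -1}
    - {"offset": [0.27, -0.9, -0.1], "twist": [0, 0, 0], "fingers": -1}
    - {"offset": [0.27, -0.9, -0.1], "twist": [0, 0, 0], "fingers": -1}
    - {"offset": [0.27, -0.9, -0.1], "twist": [0, 0, 0], "fingers": -1}

```text
clock: 14.48
position: [0.5539, 0.0141, 0.1993]
ee_rot: [-3.097, -0.526, 0.002]
force: [0.7, -0.3, -0.9]
width: 0.341
gripper_force: 15.0
```

>>> jog_arm:
  plan:
    - {"offset": [0.27, -0.9, 0], "twist": [0, 0, 0], "fingers": -1}
    - {"offset": [0.27, -0.9, 0], "twist": [0, 0, 0], "fingers": -1}
    - {"offset": [0.27, -0.9, 0], "twist": [0, 0, 0], "fingers": -1}
    - {"offset": [0.27, -0.9, 0], "twist": [0, 0, 0], "fingers": -1}

```text
clock: 14.98
position: [0.5486, 0.1527, 0.1994]
ee_rot: [3.097, 0.521, -0.002]
force: [0.1, -1.4, -0.8]
width: 0.345
gripper_force: 15.0
```

>>> jog_arm:
  plan:
    - {"offset": [0.265, -0.91, 0], "twist": [0, 0, 0], "fingers": -1}
    - {"offset": [0.265, -0.91, 0], "twist": [0, 0, 0], "fingers": -1}
    - {"offset": [0.265, -0.91, 0], "twist": [0, 0, 0], "fingers": -1}
    - {"offset": [0.265, -0.91, 0], "twist": [0, 0, 0], "fingers": -1}
    - {"offset": [0.265, -0.91, 0], "twist": [0, 0, 0], "fingers": -1}
    - {"offset": [0.265, -0.91, 0], "twist": [0, 0, 0], "fingers": -1}

```text
clock: 15.72
position: [0.5423, 0.2931, 0.2002]
ee_rot: [3.097, 0.516, 0.0]
force: [-0.7, -0.4, -0.6]
width: 0.344
gripper_force: 15.0
```

```bash
python3 - <<'E'
from h import *
for _ in range(3): get_image('scene')
go(.5405,.297,.136)
E
```

```text
clk 15.875 pos [0.5417 0.2947 0.2003] rv [3.098 0.519 0.   ] w 0.337 gf 14.99996691942215 F [ 0.3  0.8 -0.5] J [-0.39  0.48 -0.28  1.63  0.15  1.05 -1.96]
offset [-0.003 -0.018  0.429]
```

>>> jog_arm:
  plan:
    - {"offset": [0, 0, 0.2], "twist": [0, 0, 0], "fingers": -1}
    - {"offset": [0, 0, 0.36], "twist": [0, 0, 0], "fingers": -1}
    - {"offset": [0, 0, 0.36], "twist": [0, 0, 0], "fingers": -1}
    - {"offset": [0, 0, 0.36], "twist": [0, 0, 0], "fingers": -1}
    - {"offset": [0, 0, 0.36], "twist": [0, 0, 0], "fingers": -1}

```text
clock: 16.5
position: [0.542, 0.2963, 0.1475]
ee_rot: [-3.097, -0.522, -0.003]
force: [0.0, -0.3, -0.3]
width: 0.346
gripper_force: 15.0
```

```bash
python3 - <<'E'
from h import *
b=get_image('scene')[120:210,120:240,::-1]
go(.5402,.2968,.136)
cv2.imwrite('pics/mag5.png',cv2.resize(b,None,fx=4,fy=4,interpolation=2))
E
```

```text
clk 16.55 pos [0.5419 0.2962 0.1474] rv [-3.097e+00 -5.220e-01 -3.000e-03] w 0.341 gf 14.999882876873016 F [-0.3  0.5 -0.9] J [-0.4   0.53 -0.28  1.69  0.17  0.95 -1.98]
offset [-0.009 -0.007  0.076]
```

View pics/mag5.png

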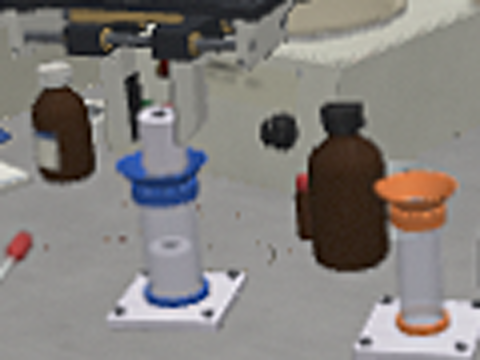

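The bush is upright in the funnel, perhaps 1–2 mm to the left. It is at crop x≈158, where the tube line is at about 160. I'll shift it slightly right and lower it.

>>> jog_arm:
  plan:
    - {"offset": [0, 0.01, 0.02], "twist": [0, 0, 0], "fingers": -1}
    - {"offset": [0, 0.01, 0.05], "twist": [0, 0, 0], "fingers": -1}
    - {"offset": [0, 0.01, 0.075], "twist": [0, 0, 0], "fingers": -1}
    - {"offset": [0, 0.01, 0.075], "twist": [0, 0, 0], "fingers": -1}

```text
clock: 17.05
position: [0.5416, 0.296, 0.1363]
ee_rot: [-3.096, -0.523, -0.002]
force: [-4.6, 1.2, 12.5]
width: 0.349
gripper_force: 15.1
```

```bash
python3 - <<'E'
from h import *
get_image('scene');go(.5405,.297,.136)
E
```

```text
clk 17.1 pos [0.5416 0.296  0.1363] rv [-3.096e+00 -5.230e-01 -2.000e-03] w 0.346 gf 15.056371092796326 F [-5.5  1.4 11.8] J [-0.4   0.54 -0.27  1.7   0.18  0.92 -1.98]
offset [-0.005 -0.009  0.002]
```

>>> jog_arm:
  plan:
    - {"offset": [-0.008, -0.004, -0.03], "twist": [0, 0, 0], "fingers": -1}
    - {"offset": [-0.016, -0.006, -0.03], "twist": [0, 0, 0], "fingers": -1}
    - {"offset": [-0.016, -0.006, -0.01], "twist": [0, 0, 0], "fingers": -1}
    - {"offset": [-0.016, -0.006, 0], "twist": [0, 0, 0], "fingers": -1}
    - {"offset": [-0.016, -0.006, 0], "twist": [0, 0, 0], "fingers": -1}

```text
clock: 17.73
position: [0.5405, 0.2954, 0.1361]
ee_rot: [-3.097, -0.522, -0.005]
force: [0.1, 1.7, 9.7]
width: 0.346
gripper_force: 15.1
```

```bash
python3 - <<'E'
from h import *
get_image('scene');go(.5405,.297,.136)
E
```

```text
clk 17.775 pos [0.5405 0.2953 0.1361] rv [-3.097 -0.521 -0.005] w 0.349 gf 15.058817714452744 F [0.7 0.8 9. ] J [-0.4   0.54 -0.27  1.7   0.18  0.92 -1.98]
offset [ 0.004 -0.011  0.001]
```

>>> jog_arm:
  plan:
    - {"offset": [0, -0.006, -0.005], "twist": [0, 0, 0], "fingers": -1}
    - {"offset": [0, -0.012, -0.005], "twist": [0, 0, 0], "fingers": -1}
    - {"offset": [0, -0.012, 0], "twist": [0, 0, 0], "fingers": -1}
    - {"offset": [0, -0.012, 0], "twist": [0, 0, 0], "fingers": -1}

```text
clock: 18.27
position: [0.5388, 0.296, 0.1346]
ee_rot: [3.098, 0.521, -0.0]
force: [0.4, 0.7, -0.3]
width: 0.346
gripper_force: 14.9
```

>>> jog_arm:
  plan:
    - {"offset": [-0.007, 0, 0], "twist": [0, 0, 0], "fingers": -1}
    - {"offset": [-0.014, 0, 0], "twist": [0, 0, 0], "fingers": -1}
    - {"offset": [-0.014, 0, 0], "twist": [0, 0, 0], "fingers": -1}

```text
clock: 18.65
position: [0.5368, 0.2957, 0.1349]
ee_rot: [-3.098, -0.522, -0.0]
force: [2.4, 1.4, -0.9]
width: 0.345
gripper_force: 14.9
```

The vertical force vanished at (0.539, 0.296), so the bush has entered the bore. I'll go back to that spot and release.

>>> jog_arm:
  plan:
    - {"offset": [0.012, 0, 0], "twist": [0, 0, 0], "fingers": -1}
    - {"offset": [0.012, 0, 0], "twist": [0, 0, 0], "fingers": -1}
    - {"offset": [0.012, 0, 0], "twist": [0, 0, 0], "fingers": 0.2}
    - {"offset": [0.012, 0, 0], "twist": [0, 0, 0], "fingers": 0.2}
    - {"offset": [0.012, 0, 0], "twist": [0, 0, 0], "fingers": 0.2}
    - {"offset": [0.012, 0, 0], "twist": [0, 0, 0], "fingers": 0.2}
    - {"offset": [0.012, 0, -0.2], "twist": [0, 0, 0], "fingers": 0.2}
    - {"offset": [0.012, 0, -0.4], "twist": [0, 0, 0], "fingers": 0.2}
    - {"offset": [0.012, 0, -0.4], "twist": [0, 0, 0], "fingers": 0.2}

```text
clock: 19.77
position: [0.5396, 0.297, 0.1975]
ee_rot: [-3.096, -0.521, -0.007]
force: [0.1, -1.0, -0.2]
width: 0.603
gripper_force: 0.0
```

```bash
python3 - <<'E'
from h import *
b=get_image('scene')[120:210,120:240,::-1]
go(.4503,-.0651,.12)
cv2.imwrite('pics/mag6.png',cv2.resize(b,None,fx=4,fy=4,interpolation=2))
E
```

```text
clk 19.825 pos [0.5389 0.2964 0.1959] rv [-3.097e+00 -5.210e-01 -3.000e-03] w 0.602 gf 0.0 F [-0.4 -0.3 -0.3] J [-0.39  0.48 -0.29  1.64  0.15  1.04 -1.96]
offset [-1.348  2.084  0.502]
```

View pics/mag6.png

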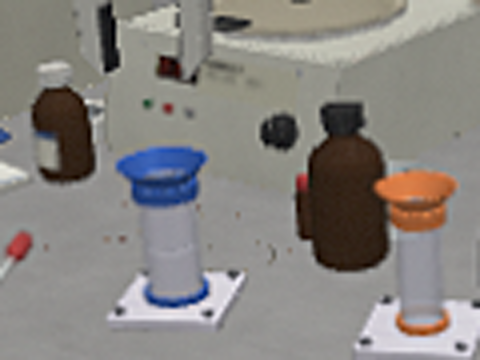

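Both thick bushes are stacked in the blue tube, with the seam at crop (172, 250). Now for the thin one.

>>> jog_arm:
  plan:
    - {"offset": [-0.45, 0.695, 0], "twist": [0, 0, 0], "fingers": 0.2}
    - {"offset": [-0.45, 0.695, 0], "twist": [0, 0, 0], "fingers": 0.2}
    - {"offset": [-0.45, 0.695, 0], "twist": [0, 0, 0], "fingers": 0.2}
    - {"offset": [-0.45, 0.695, 0], "twist": [0, 0, 0], "fingers": 0.2}

```text
clock: 20.32
position: [0.5086, 0.1755, 0.1945]
ee_rot: [-3.098, -0.521, 0.001]
force: [0.3, 0.5, -0.9]
width: 0.599
gripper_force: 0.0
```

>>> jog_arm:
  plan:
    - {"offset": [-0.45, 0.695, 0.1], "twist": [0, 0, 0], "fingers": 0.2}
    - {"offset": [-0.45, 0.695, 0.1], "twist": [0, 0, 0], "fingers": 0.2}
    - {"offset": [-0.45, 0.695, 0.1], "twist": [0, 0, 0], "fingers": 0.2}
    - {"offset": [-0.45, 0.695, 0.1], "twist": [0, 0, 0], "fingers": 0.2}

```text
clock: 20.82
position: [0.4796, 0.0563, 0.1799]
ee_rot: [-3.097, -0.524, -0.001]
force: [0.5, -0.2, -0.4]
width: 0.604
gripper_force: 0.0
```

>>> jog_arm:
  plan:
    - {"offset": [-0.45, 0.695, 0.4], "twist": [0, 0, 0], "fingers": 0.2}
    - {"offset": [-0.45, 0.695, 0.4], "twist": [0, 0, 0], "fingers": 0.2}
    - {"offset": [-0.45, 0.695, 0.4], "twist": [0, 0, 0], "fingers": 0.2}
    - {"offset": [-0.45, 0.695, 0.4], "twist": [0, 0, 0], "fingers": 0.2}
    - {"offset": [-0.45, 0.695, 0.4], "twist": [0, 0, 0], "fingers": 0.2}
    - {"offset": [-0.45, 0.695, 0.4], "twist": [0, 0, 0], "fingers": 0.2}
    - {"offset": [-0.45, 0.695, 0.4], "twist": [0, 0, 0], "fingers": 0.2}

```text
clock: 21.7
position: [0.45, -0.0648, 0.1203]
ee_rot: [3.098, 0.524, 0.001]
force: [0.5, -0.6, -0.5]
width: 0.601
gripper_force: 0.0
```

```bash
python3 - <<'E'
from h import *
for _ in range(3):get_image('scene')
go(.4503,-.0651,.039)
E
```

```text
clk 21.85 pos [ 0.4496 -0.0654  0.1201] rv [3.098e+00 5.230e-01 1.000e-03] w 0.597 gf 0.0 F [ 0.2  0.8 -0.1] J [ 0.2   0.33 -0.21  2.11  0.1   0.71 -1.32]
offset [ 0.005 -0.001  0.541]
```

>>> jog_arm:
  plan:
    - {"offset": [0.005, 0, 0.3], "twist": [0, 0, 0], "fingers": 0.2}
    - {"offset": [0.005, 0, 0.5], "twist": [0, 0, 0], "fingers": 0.2}
    - {"offset": [0.005, 0, 0.54], "twist": [0, 0, 0], "fingers": 0.2}
    - {"offset": [0.005, 0, 0.54], "twist": [0, 0, 0], "fingers": 0.2}
    - {"offset": [0.005, 0, 0.54], "twist": [0, 0, 0], "fingers": 0.2}
    - {"offset": [0.005, 0, 0.54], "twist": [0, 0, 0], "fingers": -1}
    - {"offset": [0.005, 0, 0.54], "twist": [0, 0, 0], "fingers": -1}
    - {"offset": [0.005, 0, 0.54], "twist": [0, 0, 0], "fingers": -1}
    - {"offset": [0.005, 0, 0.54], "twist": [0, 0, 0], "fingers": -1}
    - {"offset": [0.005, 0, 0.54], "twist": [0, 0, 0], "fingers": -1}
    - {"offset": [0.005, 0, 0.54], "twist": [0, 0, 0], "fingers": -1}

```text
clock: 23.22
position: [0.4503, -0.0655, 0.039]
ee_rot: [3.098, 0.522, 0.0]
force: [-0.4, -0.1, 2.0]
width: 0.23
gripper_force: 15.0
```

>>> jog_arm:
  plan:
    - {"offset": [0, 0, -0.3], "twist": [0, 0, 0], "fingers": -1}
    - {"offset": [0, 0, -0.6], "twist": [0, 0, 0], "fingers": -1}
    - {"offset": [0, 0, -0.98], "twist": [0, 0, 0], "fingers": -1}
    - {"offset": [0, 0, -0.98], "twist": [0, 0, 0], "fingers": -1}
    - {"offset": [0, 0, -0.98], "twist": [0, 0, 0], "fingers": -1}

```text
clock: 23.85
position: [0.4498, -0.0656, 0.1856]
ee_rot: [3.098, 0.522, -0.0]
force: [-0.2, 0.1, -0.7]
width: 0.233
gripper_force: 15.0
```

```bash
python3 - <<'E'
from h import *
get_image('scene')
go(.590,.1128,.2)
E
```

```text
clk 23.9 pos [ 0.4494 -0.0655  0.185 ] rv [-3.098e+00 -5.220e-01  3.000e-03] w 0.234 gf 14.971875697374344 F [ 0.5 -0.5 -0.9] J [ 0.22  0.24 -0.23  2.03  0.07  0.88 -1.29]
offset [ 1.275 -0.816 -0.101]
```

>>> jog_arm:
  plan:
    - {"offset": [0.64, -0.41, -0.1], "twist": [0, 0, 0], "fingers": -1}
    - {"offset": [0.64, -0.41, -0.1], "twist": [0, 0, 0], "fingers": -1}
    - {"offset": [0.64, -0.41, -0.1], "twist": [0, 0, 0], "fingers": -1}
    - {"offset": [0.64, -0.41, -0.1], "twist": [0, 0, 0], "fingers": -1}

```text
clock: 24.4
position: [0.5196, 0.0236, 0.1992]
ee_rot: [3.098, 0.522, -0.006]
force: [0.3, 0.1, -0.9]
width: 0.236
gripper_force: 15.0
```

>>> jog_arm:
  plan:
    - {"offset": [0.635, -0.41, 0], "twist": [0, 0, 0], "fingers": -1}
    - {"offset": [0.635, -0.41, 0], "twist": [0, 0, 0], "fingers": -1}
    - {"offset": [0.635, -0.41, 0], "twist": [0, 0, 0], "fingers": -1}
    - {"offset": [0.635, -0.41, 0], "twist": [0, 0, 0], "fingers": -1}
    - {"offset": [0.635, -0.41, 0.2], "twist": [0, 0, 0], "fingers": -1}
    - {"offset": [0.635, -0.41, 0.34], "twist": [0, 0, 0], "fingers": -1}
    - {"offset": [0.635, -0.41, 0.34], "twist": [0, 0, 0], "fingers": -1}
    - {"offset": [0.635, -0.41, 0.34], "twist": [0, 0, 0], "fingers": -1}
    - {"offset": [0.635, -0.41, 0.34], "twist": [0, 0, 0], "fingers": -1}

```text
clock: 25.52
position: [0.5912, 0.1131, 0.1511]
ee_rot: [3.098, 0.521, 0.003]
force: [-1.7, 0.0, -1.2]
width: 0.235
gripper_force: 15.0
```

```bash
python3 - <<'E'
from h import *
for _ in range(2):get_image('scene')
go(.590,.1128,.1345)
E
```

```text
clk 25.625 pos [0.591  0.1133 0.1508] rv [3.098e+00 5.210e-01 2.000e-03] w 0.234 gf 14.972321391105652 F [ 0.3  0.  -0.5] J [-0.1   0.5  -0.26  1.73  0.15  0.93 -1.65]
offset [-0.008  0.001  0.109]
```

>>> jog_arm:
  plan:
    - {"offset": [-0.008, 0, 0.04], "twist": [0, 0, 0], "fingers": -1}
    - {"offset": [-0.008, 0, 0.07], "twist": [0, 0, 0], "fingers": -1}
    - {"offset": [-0.008, 0, 0.09], "twist": [0, 0, 0], "fingers": -1}
    - {"offset": [-0.008, 0, 0.105], "twist": [0, 0, 0], "fingers": -1}
    - {"offset": [-0.008, 0, 0.105], "twist": [0, 0, 0], "fingers": -1}

```text
clock: 26.25
position: [0.5894, 0.113, 0.134]
ee_rot: [3.098, 0.522, -0.001]
force: [0.2, -0.3, -0.2]
width: 0.237
gripper_force: 15.0
```

```bash
python3 - <<'E'
from h import *
get_image('scene')
go(.590,.1128,.1345)
E
```

```text
clk 26.3 pos [0.5895 0.113  0.1342] rv [ 3.098  0.522 -0.   ] w 0.232 gf 14.972328543663025 F [-0.3  0.3 -0.2] J [-0.1   0.52 -0.26  1.74  0.16  0.9  -1.66]
offset [ 0.003  0.002 -0.002]
```

There is no contact force, so the bush is in the bore. I'll release, then retreat up and back.

>>> jog_arm:
  plan:
    - {"offset": [0, 0, 0], "twist": [0, 0, 0], "fingers": 0}
    - {"offset": [0, 0, 0], "twist": [0, 0, 0], "fingers": 0}
    - {"offset": [0, 0, 0], "twist": [0, 0, 0], "fingers": 0}
    - {"offset": [0, 0, 0], "twist": [0, 0, 0], "fingers": 0}
    - {"offset": [0, 0, -0.3], "twist": [0, 0, 0], "fingers": 0}
    - {"offset": [0, 0, -0.7], "twist": [0, 0, 0], "fingers": 0}
    - {"offset": [-0.4, 0.5, -0.8], "twist": [0, 0, 0], "fingers": 0}
    - {"offset": [-0.9, 0.9, -0.8], "twist": [0, 0, 0], "fingers": 0}
    - {"offset": [-0.9, 0.9, -0.8], "twist": [0, 0, 0], "fingers": 0}
    - {"offset": [-0.9, 0.9, -0.8], "twist": [0, 0, 0], "fingers": 0}
    - {"offset": [-0.9, 0.9, -0.8], "twist": [0, 0, 0], "fingers": 0}

```text
clock: 27.68
position: [0.5063, -0.0587, 0.2545]
ee_rot: [-3.098, -0.52, -0.001]
force: [0.5, 1.0, -0.2]
width: 0.501
gripper_force: 0.0
```

```bash
python3 - <<'E'
from h import *
b=get_image('scene')[130:280,120:320,::-1]
go(.59,.1128,.2)
cv2.imwrite('pics/end.png',cv2.resize(b,None,fx=4,fy=4,interpolation=2))
E
```

```text
clk 27.725 pos [ 0.5067 -0.0577  0.2544] rv [-3.097e+00 -5.230e-01 -1.000e-03] w 0.499 gf 0.0 F [0.3 0.4 1.2] J [ 0.2   0.25 -0.24  1.82  0.07  1.08 -1.3 ]
offset [ 0.898 -0.891  0.364]
```

View pics/end.png

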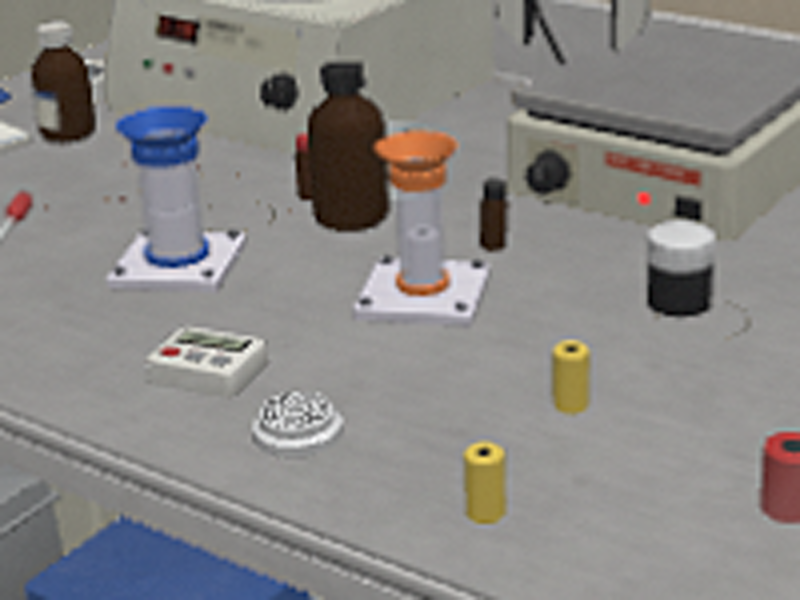

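The thin bush is seated in the orange tube, with its hole mark at crop (422, 232). Both thick bushes are in the blue tube, and the bystanders are where they were.

```bash
python3 -c "
from cell import *
print(sign_off())"
```

```text
the job is handed in; nothing more can be done
None
```

The job is handed in: in the final picture both thick bushes are stacked in the blue tube, the thin one is at the bottom of the orange tube, and the case, timer and puck look unmoved, at about 28 s of the 72 s allowed; no verdict was returned.

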